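Stroke-test the spring studs of a panel cradle

TASK

Test the five steel spring studs of the arched panel cradle: with the fingertips closed and pointing down, stroke along the curved row from the stud by the green disc to the stud by the blue disc, lightly dipping each stud in turn by about 4 mm and staying low between them. Be gentle: never push a stud down to its stop. Then move clear so that all studs spring back; grasp nothing and leave the pot, the bottle and the wooden wedge where they are.

Things in the scene. Friction and masses are not known exactly. Their poses are not given: they have to be found in the camera images.
- cradle: Fixed beech board, 185 mm (its x) by 310 mm (its y) by 22 mm thick, lying on the table; origin on the table level, 25 mm in +x from the board's centre. On it stands a curved batten of darker wood, 44 mm wide, top 36 mm above the table, bent in an arc of radius 125 mm (arc centre at x = -95 mm, y = 0 in this frame, bulging to +x). Five steel spring studs stand on the batten along the arc.
- start_disc: Green disc, 24 mm across, 3 mm thick, fixed on the cradle about 52 mm beyond one end of the row of studs: the stroke begins at the end stud nearest to it. It may be at either end. Origin at the centre of its underside.
- finish_disc: Blue disc of the same size fixed beyond the other end of the row: the stroke finishes at the stud nearest to it. Origin at the centre of its underside.
- pot: Loose small amber jar with a black lid, 38 mm across, 36 mm high, standing on the cradle's board inside the arch; leave alone. Origin at the centre of its underside.
- bottle: Loose amber bottle, 48 mm across, 85 mm high, on the table beside one end of the cradle; leave alone. Origin at the centre of its underside.
- wedge: Loose dark wooden stepped block, 80 by 32 by 32 mm high, on the table beside the other end of the cradle; leave alone. Origin at the centre of its underside.
- stud1_top (a point): Top of the dome of steel stud 1 (stud1 at the -y end of the cradle to stud5 at the +y end; neighbours 54 mm apart). The head is 32 mm across, a dome 7 mm high over a 7 mm straight side, its top 50.5 mm above the table at rest. The point sinks with the stud.
- stud2_top (a point): Top of the dome of steel stud 2 (stud1 at the -y end of the cradle to stud5 at the +y end; neighbours 54 mm apart). The head is 32 mm across, a dome 7 mm high over a 7 mm straight side, its top 50.5 mm above the table at rest. The point sinks with the stud.
- stud3_top (a point): Top of the dome of steel stud 3 (stud1 at the -y end of the cradle to stud5 at the +y end; neighbours 54 mm apart). The head is 32 mm across, a dome 7 mm high over a 7 mm straight side, its top 50.5 mm above the table at rest. The point sinks with the stud.
- stud4_top (a point): Top of the dome of steel stud 4 (stud1 at the -y end of the cradle to stud5 at the +y end; neighbours 54 mm apart). The head is 32 mm across, a dome 7 mm high over a 7 mm straight side, its top 50.5 mm above the table at rest. The point sinks with the stud.
- stud5_top (a point): Top of the dome of steel stud 5 (stud1 at the -y end of the cradle to stud5 at the +y end; neighbours 54 mm apart). The head is 32 mm across, a dome 7 mm high over a 7 mm straight side, its top 50.5 mm above the table at rest. The point sinks with the stud.
- stud1 (a joint): How far stud 1 is pushed straight down, m: 0 at rest, 0.012 on its stop. Spring: 0.4 N to start, 0.4 N more per mm, springs back when let go. A flat fingertip moving level 3 to 5 mm below the top of the dome rides over it and dips it by as much; much below 6 mm it catches the side.
- stud2 (a joint): How far stud 2 is pushed straight down, m: 0 at rest, 0.012 on its stop. Spring: 0.4 N to start, 0.4 N more per mm, springs back when let go. A flat fingertip moving level 3 to 5 mm below the top of the dome rides over it and dips it by as much; much below 6 mm it catches the side.
- stud3 (a joint): How far stud 3 is pushed straight down, m: 0 at rest, 0.012 on its stop. Spring: 0.4 N to start, 0.4 N more per mm, springs back when let go. A flat fingertip moving level 3 to 5 mm below the top of the dome rides over it and dips it by as much; much below 6 mm it catches the side.
- stud4 (a joint): How far stud 4 is pushed straight down, m: 0 at rest, 0.012 on its stop. Spring: 0.4 N to start, 0.4 N more per mm, springs back when let go. A flat fingertip moving level 3 to 5 mm below the top of the dome rides over it and dips it by as much; much below 6 mm it catches the side.
- stud5 (a joint): How far stud 5 is pushed straight down, m: 0 at rest, 0.012 on its stop. Spring: 0.4 N to start, 0.4 N more per mm, springs back when let go. A flat fingertip moving level 3 to 5 mm below the top of the dome rides over it and dips it by as much; much below 6 mm it catches the side.
- gap1 (a point): Point in the air midway between the resting tops of studs 1 and 2, at the height of their tops.
- gap2 (a point): Point in the air midway between the resting tops of studs 2 and 3, at the height of their tops.
- gap3 (a point): Point in the air midway between the resting tops of studs 3 and 4, at the height of their tops.
- gap4 (a point): Point in the air midway between the resting tops of studs 4 and 5, at the height of their tops.

How it is judged:
By the outcome, as a careful person would: the job done as asked, in the order asked, and still so for the second after the job is handed in, with the robot touching nothing.
It also fails if it takes over 38 s, if anything falls off the work surface, if the arm or the gripper's body presses on something with over 40 N, if the wrist force passes 120 N, or if a joint passes its speed limit or range.

ROBOT

A 6-joint arm with a two-finger parallel gripper is mounted at the origin on the work surface. World frame = base frame: x ahead of the robot, y to its left, z up, the work surface at z = 0. Lengths are in mm, angles in rad, forces in N, time in s.
With the tool pointing down it reaches from about 325 to 1000 mm from the base axis. Payload 5.1 kg.
Tool frame: the origin (TCP) lies midway between the tips of the shut fingers; the grasp point (between the pads) lies 19 mm behind it; z points along the fingers, y is the direction in which the jaws open and shut (so a half turn about z gives the same grasp; the last joint's range is limited). The gripper opens to 85 mm and grips with 20 to 120 N. Pads are 22 mm wide; open, the fingers measure 114 mm over their backs; the gripper's body (76 mm by 85 mm) begins 54 mm behind the grasp point. The pads swing forward as they close: fully open they stand 13 mm farther back than shut.
Start: joints at [-1.408, 0.124, 1.65, -0, 1.367, -0.083], TCP at [158.134, -630.459, 231.322] pointing down, gripper open.
Joint ranges: [-2.61, 2.61], [-1.02, 2.33], [0.03, 2.71], [-1.35, 4.49], [0.32, 2.68], [-2.91, 2.91]. Speed limits (rad/s): [2.57, 2.57, 3.14, 3.14, 3.14, 3.14].

INTERFACE

Orientations are given as a 3x3 rotation matrix whose columns are the frame's x, y, z axes.
In Python, from workcell import * gives the robot as it stands. The module is installed in compiled form; this text tells all that it offers.
- The arm moves only by the tool carry_out, never from a script. Its argument "series" is a list that holds one entry, the list of rows, each a list of 7 numbers: the shift along the tool's x, y, z in mm, then the turn, a rotation vector about the tool's x, y, z in rad, then the finger opening in mm, from 0 to 85.4. A call has exactly 8 rows; each row is the pose to reach, as a shift and turn from the pose commanded when the call began, along the tool's axes at that moment; what a row does not reach only later rows make up. A row lasts 1/12 s, in which the tool goes at most 41.7 mm and 7.16 degrees, less where a joint would pass 70% of its speed; a pose out of reach is approached as far as the arm can. A call with a gripper value outside its range is refused whole. The fingers move at their own pace and stop on an object; "newtons" is the grip in N (left out, the last holds). Time passes only in rows, so rows that repeat a pose let the fingers close, or fill a call up. It gives the time, the measured TCP pose, the force and the opening at its end, in the units of the state.
- get_state(): the state, without advancing time (a new reading comes with each control period).
- read_camera(name): name is "scene" or "top"; returns (picture, depth): 420x560x3 uint8, red, green, blue; 420x560 float32, mm along the optical axis (not along the pixel's ray), 0 where there is no reading.
- camera_model(name): a dict with "camera_matrix" (3x3 intrinsics, pixels), "world_from_camera" (4x4, takes a point from camera to world coordinates). Camera axes: x right, y up, looking along -z (the intrinsics and any distortion apply to the point x, -y, -z); pixel columns grow to the right and rows downward; lengths in mm; the calibration is good to about 2 mm. A picture is of the moment at which its call begins. camera_model takes no time and is no camera call.
- close_job(): hands the job in, once; it reports no verdict.
The state is a dict: "clock": time; "joint_pos": joint angles; "dq": joint speeds; "joint_efforts": joint torques, N m; "eef_pos": TCP position; "eef_rot": TCP orientation; "wrist_force": force on the tool from outside, world axes, zero at the start; "ft_torque": the same for the moment, N m; "width": opening from 0.0 (shut) to 1.0 (fully open).
Only numpy, scipy, OpenCV 4.12 (cv2) and the standard library are available. Lean on these libraries where they do the work, as an engineer would, in place of code of your own. Each camera call takes 0.05 s, during which the arm holds its last target.

## Working session

There is one attempt and no reset: what is moved stays moved. The work goes in short steps, Python scripts to look and compute and a tool call to move; the robot and the scene stay as the last step left them, time stands still between calls to the robot, and variables do not carry over. Pictures are saved under pics/ and viewed, and the job is handed in when it is done.

Besides the shell and the picture viewer there is one more tool, called after ">>>" as a command line: name --argument value ..., lists and objects as JSON in quotes. carry_out: Moves the arm, as the interface text tells. Its arguments: {"type":"object","properties":{"series":{"type":"array","items":{"type":"array","items":{"type":"array","items":{"type":"number"}}}},"newtons":{"type":"number"}},"required":["series"]}

```bash
mkdir -p pics; python3 - <<'E'
from workcell import *
import numpy as np,cv2
s=get_state();print(s)
for n in ["scene","top"]:
    p,d=read_camera(n);m=camera_model(n);print(n,m)
    np.savez(f"{n}.npz",p=p,d=d,K=m["camera_matrix"],T=m["world_from_camera"])
    cv2.imwrite(f"pics/{n}0.png",p[:,:,::-1])
E
```

```text
{'clock': 0.0, 'joint_pos': array([-1.40758763e+00,  1.24498084e-01,  1.65168900e+00, -3.89123577e-05,
        1.36751221e+00, -8.25836944e-02]), 'dq': array([-9.92100765e-04,  1.92862987e-04, -3.81567646e-04, -7.61594157e-05,
       -9.65297313e-04,  8.19989542e-04]), 'joint_efforts': array([-7.66373832e-04, -4.23612106e+01, -3.65453553e+01, -2.62159001e-04,
        6.82068334e-03,  2.28838841e-07]), 'eef_pos': array([ 158.03171853, -629.85552825,  230.048707  ]), 'eef_rot': array([[ 9.69942926e-01,  2.43332236e-01, -3.79901560e-04],
       [ 2.43332494e-01, -9.69940721e-01,  2.07244821e-03],
       [ 1.35811462e-04, -2.10259887e-03, -9.99997780e-01]]), 'wrist_force': array([-0.47693989, -0.61607346,  1.21327599]), 'ft_torque': array([ 0.02249477, -0.0495825 ,  0.05132879]), 'width': 1.0003477995040104}
scene {'camera_matrix': array([[482.75521411,   0.        , 284.6956639 ],
       [  0.        , 482.75521411, 210.41594647],
       [  0.        ,   0.        ,   1.        ]]), 'world_from_camera': array([[-6.23155429e-01, -5.70738898e-01,  5.34728362e-01,
         1.15862571e+03],
       [ 7.81969469e-01, -4.42279410e-01,  4.39218253e-01,
         5.32280487e+02],
       [-1.41795972e-02,  6.91842492e-01,  7.21909208e-01,
         8.61938562e+02],
       [ 0.00000000e+00,  0.00000000e+00,  0.00000000e+00,
         1.00000000e+00]])}
top {'camera_matrix': array([[438.94432011,   0.        , 283.54591342],
       [  0.        , 438.94432011, 214.55184931],
       [  0.        ,   0.        ,   1.        ]]), 'world_from_camera': array([[-1.40490697e-02,  9.93303411e-01, -1.14677622e-01,
         4.76545476e+02],
       [-9.99899180e-01, -1.37198001e-02,  3.66007758e-03,
         5.60165046e+01],
       [ 2.06221350e-03,  1.14717481e-01,  9.93396017e-01,
         8.66379691e+02],
       [ 0.00000000e+00,  0.00000000e+00,  0.00000000e+00,
         1.00000000e+00]])}
```

View pics/scene0.png

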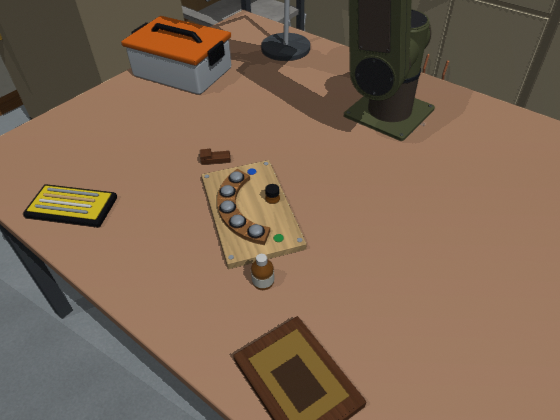

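View pics/top0.png

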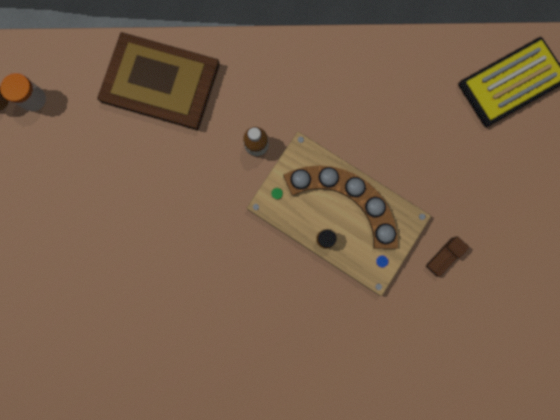

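```bash
python3 - <<'E'
import numpy as np,cv2
z=np.load("top.npz");p=z["p"]
c=p[125:305,235:475];cv2.imwrite("pics/topc.png",cv2.resize(c,None,fx=3.3,fy=3.3,interpolation=cv2.INTER_CUBIC)[:,:,::-1])
z=np.load("scene.npz");p=z["p"]
c=p[140:300,185:325];cv2.imwrite("pics/scc.png",cv2.resize(c,None,fx=3.7,fy=3.7,interpolation=cv2.INTER_CUBIC)[:,:,::-1])
E
```

```text
(no output)
```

View pics/topc.png

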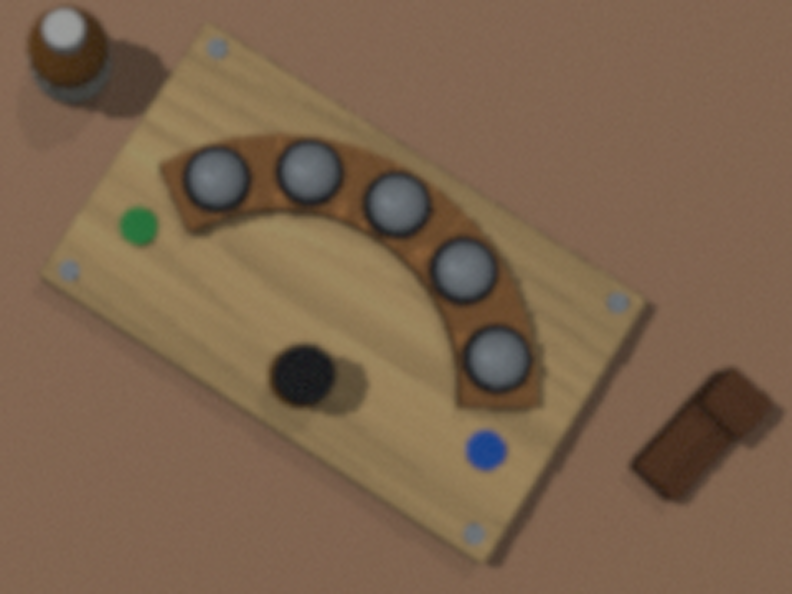

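View pics/scc.png

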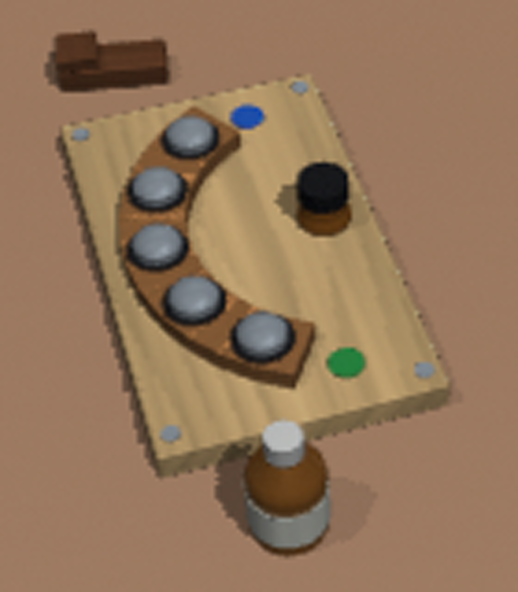

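```bash
cat >h.py <<'E'
import numpy as np
def toworld(n,uv,zp):
    z=np.load(n+".npz");K=z["K"];T=z["T"]
    uv=np.atleast_2d(uv).astype(float);o=[]
    for u,v in uv:
        r=T[:3,:3]@np.array([(u-K[0,2])/K[0,0],-(v-K[1,2])/K[1,1],-1])
        o.append(T[:3,3]+r*(zp-T[2,3])/r[2])
    return np.array(o)
a=2*np.arcsin(27/125)*np.arange(-2,3)
L=np.c_[-95+125*np.cos(a),125*np.sin(a)]
def fit(A,B):
    ca,cb=A.mean(0),B.mean(0);H=(A-ca).T@(B-cb);th=np.arctan2(H[0,1]-H[1,0],H[0,0]+H[1,1])
    R=np.array([[np.cos(th),-np.sin(th)],[np.sin(th),np.cos(th)]]);return th,R,cb-R@ca
E
python3 - <<'E'
from h import *
import itertools
np.set_printoptions(precision=1,suppress=True)
S={"top":(np.array([(217,179),(310,173),(398,204),(463,270),(497,358)])/3.3+[235,125],np.array([(139,227),(487,450)])/3.3+[235,125]),
"scene":(np.array([(262,336),(193,299),(158,245),(158,187),(190,136)])/3.7+[185,140],np.array([(346,362),(247,117)])/3.7+[185,140])}
for n,(s,d) in S.items():
    w=toworld(n,s,45)[:,:2]; dw=toworld(n,d,25)
    print(n,w.tolist(),"discs",dw[:,:2].tolist(),np.linalg.norm(np.diff(w,axis=0),axis=1))
    for l,nm in ((L,"green=1"),(L[::-1],"green=5")):
        th,R,t=fit(l,w);print(nm,th,t,np.linalg.norm(l@R.T+t-w,axis=1)); print((l@R.T+t).tolist())
    z=np.load(n+".npz")["d"]
    T=np.load(n+".npz")["T"];K=np.load(n+".npz")["K"]
    for u,v in s:
        D=z[int(v+.5),int(u+.5)];print(D,(T[:3,:3]@np.array([(u-K[0,2])/K[0,0],-(v-K[1,2])/K[1,1],-1])*D+T[:3,3]))
E
```

```text
top [[638.4946523626883, 19.3153814281024], [641.2776508019733, -34.37075785021025], [622.4650365370337, -84.52601732770086], [583.6720677575114, -120.47093951202322], [532.9854106874374, -137.87976312920694]] discs [[614.3945399195068, 64.81024794317429], [481.21281065291646, -134.65094134641492]] [53.8 53.6 52.9 53.6]
green=1 2.5514945759726047 [610.  -75.8] [43.8 21.3 45.2 21.3 44. ]
[[675.2785315826216, -4.398765488454643], [624.1495374938025, -21.771904625222632], [585.1195157710195, -59.09022994026168], [565.4724051882652, -109.38924628997793], [568.8748281109356, -163.281950047122]]
green=5 -0.5913899802912208 [597.5 -67.4] [0.8 1.  0.4 1.  1.1]
[[638.8015316884514, 20.063942236755068], [642.1343276630515, -33.833112144645874], [622.4222520602841, -84.10670437188563], [583.34405127744, -121.37457556914782], [532.1926554574168, -138.6816465421146]]
827.2189 [637.1  19.6  52.3]
830.8571 [640.4 -33.9  49.2]
830.0419 [621.9 -84.   48.1]
824.4541 [ 583.1 -119.5   49.4]
819.35895 [ 532.7 -137.    48.8]
scene [[643.2477863727631, 23.446229802221126], [646.4283611462645, -30.581764040
[... 248 characters left out ...]
=1 2.5429191741984445 [613.8 -71.9] [43.9 22.  44.3 21.  43.4]
[[679.6093937829248, -1.0875284556319968], [628.3332998099589, -18.021582514703844], [588.9846974529087, -55.003841674289305], [568.9069802780564, -105.13252880098989], [571.8471321754415, -159.05242778847227]]
green=5 -0.5997239701983925 [601.3 -63.4] [0.3 0.4 0.7 0.5 0.9]
[[643.3214568590591, 23.695722530875095], [646.2049647863848, -30.22723530744318], [626.074598974412, -80.33480332142838], [586.6871688124343, -117.27570673803856], [535.3933140670005, -134.15588639805227]]
1087.4863 [643.9  24.1  46. ]
1109.7216 [647.  -30.   45.8]
1140.5393 [627.  -78.3  47.3]
1171.4843 [ 590.9 -111.7   51.6]
1213.6945 [ 537.1 -133.3   46. ]
```

```bash
cat >>h.py <<'E'
th=-0.593;O=np.array([599.5,-65.8])
def arc(a): # pose on arc at angle a: x,y,yaw (tool x opposite to stroke dir)
    R=np.array([[np.cos(th),-np.sin(th)],[np.sin(th),np.cos(th)]])
    p=R@np.array([-95+125*np.cos(a),125*np.sin(a)])+O
    return p[0],p[1],a+np.pi/2+th
def rel(c,t): # c,t=(x,y,z,yaw) -> row numbers
    d=np.subtract(t,c);cc,s=np.cos(c[3]),np.sin(c[3])
    return [cc*d[0]+s*d[1],s*d[0]-cc*d[1],-d[2],0,0,-d[3],0]
def absol(c,r):
    cc,s=np.cos(c[3]),np.sin(c[3])
    return (c[0]+cc*r[0]+s*r[1],c[1]+s*r[0]-cc*r[1],c[2]-r[2],c[3]-r[5])
E
python3 - <<'E'
from h import *
from workcell import *
np.set_printoptions(precision=2,suppress=True)
print(get_state()["eef_pos"],get_state()["eef_pos"],get_state()["clock"])
for n,uv in (("bottle top",(235+64/3.3,125+30/3.3)),): print(toworld("top",uv,85))
a0=a[4]+40/125
x,y,w=arc(a0);print("start",x,y,w, [arc(q) for q in a])
c=(158.134,-630.459,231.322,np.arctan2(.24333,.96994))
print(np.array(rel(c,(x,y,231,w))),np.array(rel(c,(x,y,90,w))))
E
```

```text
[ 158.06 -629.93  230.2 ] [ 158.06 -629.93  230.2 ] 0.1
[[715.73 104.41  85.  ]]
start 624.0370598687583 57.650615913918074 2.168659892419334 [(np.float64(534.0606894266444), np.float64(-136.99514019821794), np.float64(0.10693276117045936)), (np.float64(585.2398836636218), np.float64(-119.77044637644714), np.float64(0.5423645439826781)), (np.float64(624.3780357791439), np.float64(-82.56554012764383), np.float64(0.9777963267948966)), (np.float64(644.1710272728038), np.float64(-32.32374987558468), np.float64(1.413228109607115)), (np.float64(640.9250109000886), np.float64(21.57860051573003), np.float64(1.8486598924193336))]
[ 619.34 -554.06    0.32    0.      0.     -1.92    0.  ] [ 619.34 -554.06  141.32    0.      0.     -1.92    0.  ]
```

>>> carry_out --series '[[[20,-18,0,0,0,-0.06,0],[46,-41,0,0,0,-0.14,0],[72,-64,0,0,0,-0.22,0],[98,-87,0,0,0,-0.3,0],[124,-110,0,0,0,-0.38,0],[150,-133,0,0,0,-0.46,0],[176,-156,0,0,0,-0.54,0],[200,-180,0,0,0,-0.64,0]]]' --newtons 20

```text
clock: 0.77
eef_pos: [308.9, -405.5, 230.8]
eef_rot: [[0.629, 0.777, -0.0], [0.777, -0.629, 0.001], [0.0, -0.001, -1.0]]
wrist_force: [0.6, 0.4, -0.2]
width: -0.002
```

```bash
python3 - <<'E'
from h import *
from workcell import *
np.set_printoptions(precision=2,suppress=True)
s=get_state();print(s)
c=absol((158.134,-630.459,231.322,np.arctan2(.24333,.96994)),(200,-180,0,0,0,-.64));print(c)
x,y,w=arc(a[4]+40/125)
print(np.array(rel(c,(x,y,231,w))))
E
```

```text
{'clock': 0.7667, 'joint_pos': array([-1.03, -0.19,  1.96,  0.  ,  1.38, -0.34]), 'dq': array([ 0.69, -0.39,  0.33, -0.  ,  0.05, -0.53]), 'joint_efforts': array([ -4.3 , -25.94, -36.9 ,  -0.09,   0.03,   0.55]), 'eef_pos': array([ 308.94, -405.48,  230.8 ]), 'eef_rot': array([[ 0.63,  0.78, -0.  ],
       [ 0.78, -0.63,  0.  ],
       [ 0.  , -0.  , -1.  ]]), 'wrist_force': array([ 0.61,  0.38, -0.25]), 'ft_torque': array([0.01, 0.05, 0.05]), 'width': -0.0016631578977172555}
(np.float64(308.3231187165646), np.float64(-407.2030289283583), 231.322, np.float64(0.8857984364626021))
[559.74 -49.6    0.32   0.     0.    -1.28   0.  ]
```

>>> carry_out --series '[[[35,-3,0,0,0,-0.08,0],[70,-6,0,0,0,-0.16,0],[105,-9,0,0,0,-0.24,0],[140,-12,0,0,0,-0.32,0],[175,-15,0,0,0,-0.4,0],[210,-18,0,0,0,-0.48,0],[245,-21,0,0,0,-0.56,0],[280,-25,0,0,0,-0.64,0]]]'

```text
clock: 1.43
eef_pos: [466.6, -172.8, 231.0]
eef_rot: [[0.041, 0.999, -0.0], [0.999, -0.041, 0.0], [0.0, -0.0, -1.0]]
wrist_force: [1.1, -0.7, -0.1]
width: 0.002
```

```bash
python3 - <<'E'
from h import *
np.set_printoptions(precision=2,suppress=True)
c=absol((158.134,-630.459,231.322,np.arctan2(.24333,.96994)),(200,-180,0,0,0,-.64))
c=absol(c,(280,-25,0,0,0,-.64));print(c)
x,y,w=arc(a[4]+40/125)
print(np.array(rel(c,(x,y,231,w))))
E
```

```text
(np.float64(466.1105949405385), np.float64(-174.54853757504515), 231.322, np.float64(1.525798436462602))
[239.07 147.32   0.32   0.     0.    -0.64   0.  ]
```

>>> carry_out --series '[[[32,20,0,0,0,-0.08,0],[64,39,0,0,0,-0.16,0],[96,59,0,0,0,-0.24,0],[128,79,0,0,0,-0.32,0],[160,98,0,0,0,-0.4,0],[192,118,0,0,0,-0.48,0],[219,135,0,0,0,-0.57,0],[239,147,0,0,0,-0.64,0]]]'

```text
clock: 2.1
eef_pos: [624.5, 60.2, 230.5]
eef_rot: [[-0.565, 0.825, -0.001], [0.825, 0.565, 0.0], [0.001, -0.0, -1.0]]
wrist_force: [-0.2, 0.2, 0.5]
width: -0.003
```

>>> carry_out --series '[[[0,0,20,0,0,0,0],[0,0,50,0,0,0,0],[0,0,80,0,0,0,0],[0,0,110,0,0,0,0],[0,0,130,0,0,0,0],[0,0,145,0,0,0,0],[0,0,155,0,0,0,0],[0,0,160,0,0,0,0]]]'

```text
clock: 2.77
eef_pos: [622.4, 57.6, 69.0]
eef_rot: [[-0.561, 0.828, -0.004], [0.828, 0.561, -0.0], [0.002, -0.003, -1.0]]
wrist_force: [-0.3, 0.1, 0.1]
width: -0.003
```

>>> carry_out --series '[[[0,0,0,0,0,0,0],[0,0,0,0,0,0,0],[0,0,0,0,0,0,0],[0,0,0,0,0,0,0],[0,0,0,0,0,0,0],[0,0,0,0,0,0,0],[0,0,0,0,0,0,0],[0,0,0,0,0,0,0]]]'

```text
clock: 3.43
eef_pos: [623.8, 57.6, 71.6]
eef_rot: [[-0.56, 0.828, 0.0], [0.828, 0.56, 0.0], [-0.0, 0.0, -1.0]]
wrist_force: [0.8, 0.3, -0.4]
width: -0.001
```

```bash
python3 - <<'E'
from h import *
from workcell import *
import cv2
np.set_printoptions(precision=2,suppress=True)
c=absol((158.134,-630.459,231.322,np.arctan2(.24333,.96994)),(200,-180,0,0,0,-.64))
c=absol(c,(280,-25,0,0,0,-.64))
c=absol(c,(239,147,160,0,0,-.64));print(c)
for n in ("top","scene"):
    p,d=read_camera(n);np.savez(n+"1.npz",p=p,d=d)
    s=get_state();print(s["clock"],s["eef_pos"],s["eef_rot"],s["wrist_force"])
    q=p[140:300,185:325] if n=="scene" else p[125:305,235:475]
    f=3.7 if n=="scene" else 3.3
    cv2.imwrite(f"pics/{n}1.png",cv2.resize(q,None,fx=f,fy=f,interpolation=cv2.INTER_CUBIC)[:,:,::-1])
E
```

```text
(np.float64(623.7126633604092), np.float64(57.59708058256378), 71.322, np.float64(2.165798436462602))
3.4833 [623.74  57.59  71.44] [[-0.56  0.83  0.  ]
 [ 0.83  0.56  0.  ]
 [-0.    0.   -1.  ]] [0.25 0.16 0.39]
3.5333 [623.7   57.59  71.36] [[-0.56  0.83  0.  ]
 [ 0.83  0.56  0.  ]
 [ 0.    0.   -1.  ]] [-0.06  0.59  0.32]
```

View pics/scene1.png

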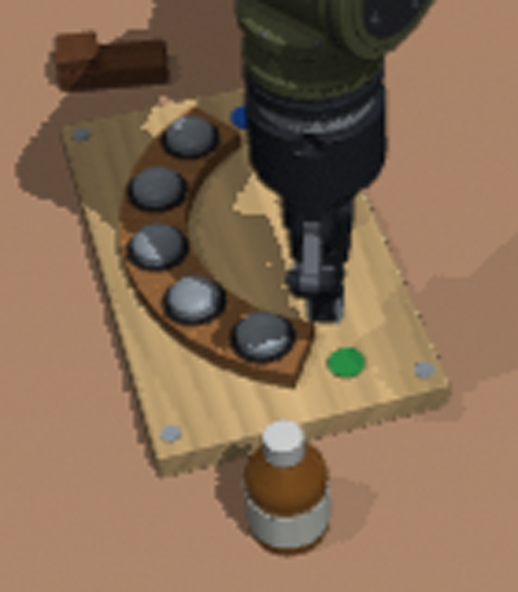

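View pics/top1.png

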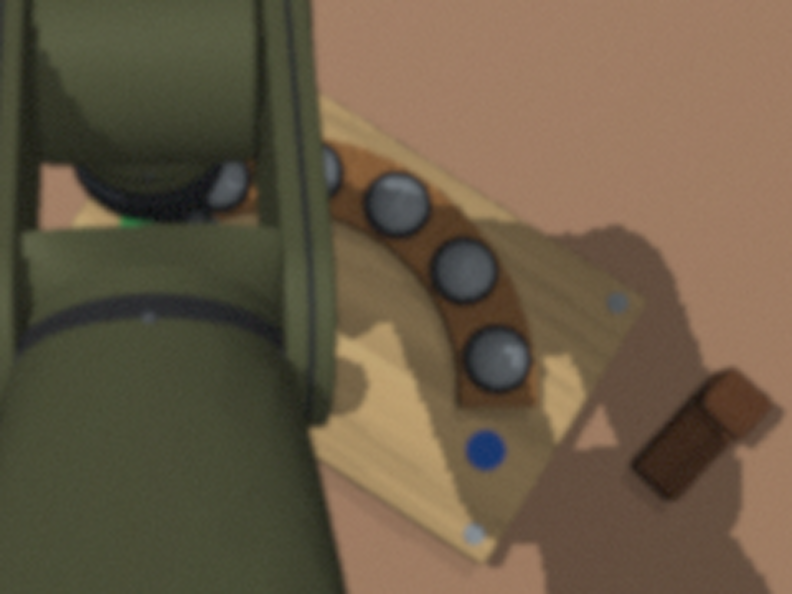

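>>> carry_out --series '[[[0,0,4,0,0,0,0],[0,0,9,0,0,0,0],[0,0,14,0,0,0,0],[0,0,19,0,0,0,0],[0,0,22,0,0,0,0],[0,0,24,0,0,0,0],[0,0,24.8,0,0,0,0],[0,0,24.8,0,0,0,0]]]'

```text
clock: 4.2
eef_pos: [623.6, 57.6, 46.2]
eef_rot: [[-0.56, 0.828, -0.0], [0.828, 0.56, -0.0], [0.0, -0.0, -1.0]]
wrist_force: [0.8, -0.8, 0.0]
width: 0.003
```

```bash
python3 - <<'E'
from h import *
from workcell import *
import cv2
np.set_printoptions(precision=2,suppress=True)
p,d=read_camera("scene");s=get_state();print(s["clock"],s["eef_pos"],s["wrist_force"])
z=np.load("scene.npz");T=z["T"];K=z["K"]
def pr(P):
    q=T[:3,:3].T@(np.array(P)-T[:3,3]);return K[0,2]+K[0,0]*q[0]/-q[2],K[1,2]+K[1,1]*-q[1]/-q[2]
q=p[190:260,225:325].copy();f=8
q=cv2.resize(q,None,fx=f,fy=f,interpolation=cv2.INTER_CUBIC)[:,:,::-1].copy()
pts=[s["eef_pos"]]+[(*arc(v)[:2],50.5) for v in a[3:]]
for P in pts:
    u,v=pr(P);cv2.drawMarker(q,(int((u-225+.5)*f),int((v-190+.5)*f)),(0,0,255),0,12,1);print(u,v)
cv2.imwrite("pics/s2.png",q)
E
```

```text
4.25 [623.79  57.58  46.54] [-0.12  0.41  0.73]
272.9500410323701 232.22233576404253
237.06191649330364 218.27662147048355
255.71969928571002 228.2008928065917
```

View pics/s2.png

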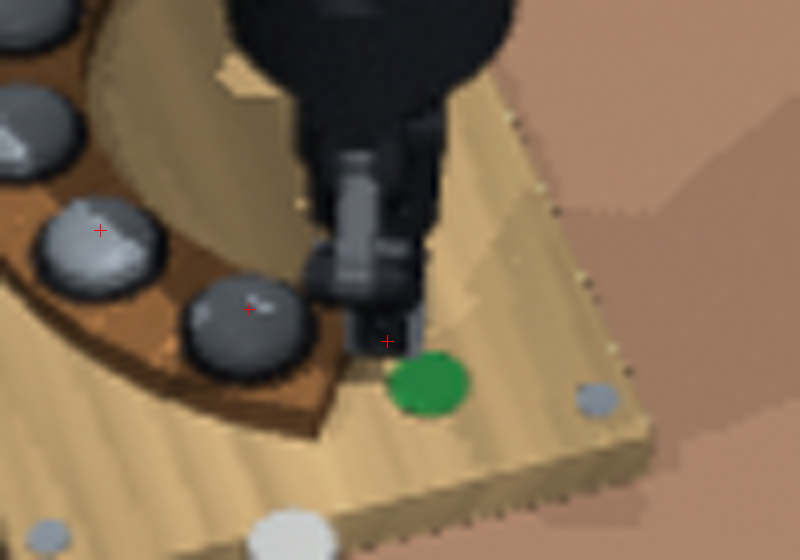

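>>> carry_out --series '[[[-4.1,-0.1,0,0,0,0.033,0],[-8.2,-0.3,0,0,0,0.066,0],[-12.4,-0.6,0,0,0,0.099,0],[-16.5,-1.1,0,0,0,0.132,0],[-20.5,-1.7,0,0,0,0.165,0],[-24.6,-2.4,0,0,0,0.198,0],[-28.6,-3.3,0,0,0,0.231,0],[-32.6,-4.3,0,0,0,0.264,0]]]'

```text
clock: 4.92
eef_pos: [638.9, 28.4, 47.2]
eef_rot: [[-0.323, 0.946, 0.001], [0.946, 0.323, 0.001], [0.0, 0.001, -1.0]]
wrist_force: [-0.9, 0.7, 1.8]
width: 0.001
```

```bash
cat > chk.py <<'E'
from h import *
from workcell import *
s=get_state();p=s["eef_pos"]
R=np.array([[np.cos(th),-np.sin(th)],[np.sin(th),np.cos(th)]])
l=R.T@(p[:2]-O)-[-95,0]
print(s["clock"],p.round(2),s["wrist_force"].round(1),"r",np.hypot(*l).round(1),"stud idx",(3+np.arctan2(l[1],l[0])/a[3]).round(2))
E
python3 chk.py
```

```text
4.9167 [638.91  28.37  47.23] [-0.9  0.7  1.8] r 125.1 stud idx 5.13
```

>>> carry_out --series '[[[-4.1,-0.1,0.2,0,0,0.033,0],[-8.2,-0.3,0.4,0,0,0.066,0],[-12.4,-0.6,0.4,0,0,0.099,0],[-16.5,-1.1,0.4,0,0,0.132,0],[-20.5,-1.7,0.4,0,0,0.165,0],[-24.6,-2.4,0.4,0,0,0.198,0],[-28.6,-3.3,0.4,0,0,0.231,0],[-32.6,-4.3,0.4,0,0,0.264,0]]]'

```text
clock: 5.58
eef_pos: [645.5, -4.2, 46.8]
eef_rot: [[-0.065, 0.998, 0.001], [0.998, 0.065, -0.0], [-0.0, 0.001, -1.0]]
wrist_force: [0.5, 0.1, 0.0]
width: -0.003
```

```bash
python3 chk.py
```

```text
5.5833 [645.46  -4.24  46.8 ] [0.5 0.1 0. ] r 125.0 stud idx 4.52
```

>>> carry_out --series '[[[-4.1,-0.1,0.1,0,0,0.033,0],[-8.2,-0.3,0.2,0,0,0.066,0],[-12.4,-0.6,0.2,0,0,0.099,0],[-16.5,-1.1,0.2,0,0,0.132,0],[-20.5,-1.7,0.2,0,0,0.165,0],[-24.6,-2.4,0.2,0,0,0.198,0],[-28.6,-3.3,0.2,0,0,0.231,0],[-32.6,-4.3,0.2,0,0,0.264,0]]]'

```text
clock: 6.25
eef_pos: [643.7, -36.8, 47.0]
eef_rot: [[0.197, 0.98, 0.002], [0.98, -0.197, 0.0], [0.001, 0.002, -1.0]]
wrist_force: [0.7, 1.0, 1.2]
width: 0.004
```

```bash
python3 chk.py
```

```text
6.25 [643.7  -36.81  47.02] [0.7 1.  1.2] r 125.3 stud idx 3.92
```

>>> carry_out --series '[[[-4.1,-0.1,0.1,0,0,0.033,0],[-8.2,-0.3,0.2,0,0,0.066,0],[-12.4,-0.6,0.3,0,0,0.099,0],[-16.5,-1.1,0.3,0,0,0.132,0],[-20.5,-1.7,0.3,0,0,0.165,0],[-24.6,-2.4,0.3,0,0,0.198,0],[-28.6,-3.3,0.3,0,0,0.231,0],[-32.6,-4.3,0.3,0,0,0.264,0]]]'

```text
clock: 6.92
eef_pos: [632.5, -68.2, 46.1]
eef_rot: [[0.446, 0.895, 0.001], [0.895, -0.446, -0.0], [0.0, 0.001, -1.0]]
wrist_force: [0.2, 0.9, -0.4]
width: 0.002
```

```bash
python3 chk.py
```

```text
6.9167 [632.5  -68.23  46.1 ] [ 0.2  0.9 -0.4] r 124.8 stud idx 3.3
```

Level is about 46 mm now; continue level.

>>> carry_out --series '[[[-4.1,-0.1,0,0,0,0.033,0],[-8.2,-0.3,0,0,0,0.066,0],[-12.4,-0.6,0,0,0,0.099,0],[-16.5,-1.1,0,0,0,0.132,0],[-20.5,-1.7,0,0,0,0.165,0],[-24.6,-2.4,0,0,0,0.198,0],[-28.6,-3.3,0,0,0,0.231,0],[-32.6,-4.3,0,0,0,0.264,0]]]'

```text
clock: 7.58
eef_pos: [614.8, -95.5, 46.8]
eef_rot: [[0.664, 0.747, 0.002], [0.747, -0.664, -0.0], [0.002, 0.002, -1.0]]
wrist_force: [0.9, -0.0, 1.5]
width: 0.004
```

```bash
python3 chk.py
```

```text
7.5833 [614.83 -95.46  46.83] [ 0.9 -0.   1.5] r 125.3 stud idx 2.71
```

>>> carry_out --series '[[[-4.1,-0.1,0,0,0,0.033,0],[-8.2,-0.3,0,0,0,0.066,0],[-12.4,-0.6,0,0,0,0.099,0],[-16.5,-1.1,0,0,0,0.132,0],[-20.5,-1.7,0,0,0,0.165,0],[-24.6,-2.4,0,0,0,0.198,0],[-28.6,-3.3,0,0,0,0.231,0],[-32.6,-4.3,0,0,0,0.264,0]]]'

```text
clock: 8.25
eef_pos: [590.2, -117.0, 46.9]
eef_rot: [[0.836, 0.548, 0.003], [0.548, -0.836, -0.0], [0.002, 0.002, -1.0]]
wrist_force: [0.9, 1.0, 1.8]
width: -0.002
```

```bash
python3 chk.py
```

```text
8.25 [ 590.17 -116.96   46.86] [0.9 1.  1.8] r 125.3 stud idx 2.1
```

>>> carry_out --series '[[[-4.1,-0.1,0,0,0,0.033,0],[-8.2,-0.3,0.1,0,0,0.066,0],[-12.4,-0.6,0.2,0,0,0.099,0],[-16.5,-1.1,0.2,0,0,0.132,0],[-20.5,-1.7,0.2,0,0,0.165,0],[-24.6,-2.4,0.2,0,0,0.198,0],[-28.6,-3.3,0.2,0,0,0.231,0],[-32.6,-4.3,0.2,0,0,0.264,0]]]'

```text
clock: 8.92
eef_pos: [559.8, -131.4, 46.1]
eef_rot: [[0.95, 0.311, 0.001], [0.311, -0.95, -0.0], [0.001, 0.001, -1.0]]
wrist_force: [-0.5, -0.4, -0.4]
width: 0.004
```

```bash
python3 chk.py
```

```text
8.9167 [ 559.8  -131.37   46.15] [-0.5 -0.4 -0.4] r 124.9 stud idx 1.49
```

>>> carry_out --series '[[[-4.1,-0.1,0,0,0,0.033,0],[-8.2,-0.3,0,0,0,0.066,0],[-12.4,-0.6,0,0,0,0.099,0],[-16.5,-1.1,0,0,0,0.132,0],[-20.5,-1.7,0,0,0,0.165,0],[-24.6,-2.4,0,0,0,0.198,0],[-28.6,-3.3,0,0,0,0.231,0],[-32.6,-4.3,0,0,0,0.264,0]]]'

```text
clock: 9.58
eef_pos: [528.3, -137.6, 46.8]
eef_rot: [[0.999, 0.052, 0.003], [0.052, -0.999, -0.001], [0.003, 0.001, -1.0]]
wrist_force: [1.6, -0.4, 1.8]
width: -0.003
```

```bash
python3 chk.py
```

```text
9.5833 [ 528.28 -137.65   46.79] [ 1.6 -0.4  1.8] r 125.2 stud idx 0.89
```

>>> carry_out --series '[[[-4.1,-0.1,0,0,0,0.033,0],[-8.2,-0.3,0,0,0,0.066,0],[-12.4,-0.6,0,0,0,0.099,0],[-16.5,-1.1,0,0,0,0.132,0],[-20.5,-1.7,0,0,0,0.165,0],[-24.6,-2.4,0,0,0,0.198,0],[-28.6,-3.3,0,0,0,0.231,0],[-32.6,-4.3,0,0,0,0.264,0]]]'

```text
clock: 10.25
eef_pos: [494.5, -134.8, 46.0]
eef_rot: [[0.978, -0.21, 0.001], [-0.21, -0.978, -0.0], [0.001, 0.0, -1.0]]
wrist_force: [0.0, -1.1, -0.3]
width: -0.002
```

>>> carry_out --series '[[[0,0,-5,0,0,0,0],[0,0,-20,0,0,0,0],[0,0,-45,0,0,0,0],[0,0,-75,0,0,0,0],[0,0,-105,0,0,0,0],[0,0,-130,0,0,0,0],[0,0,-145,0,0,0,0],[0,0,-150,0,0,0,0]]]'

```text
clock: 10.92
eef_pos: [496.5, -135.5, 200.2]
eef_rot: [[0.978, -0.208, 0.007], [-0.208, -0.978, -0.003], [0.008, 0.001, -1.0]]
wrist_force: [-0.1, -0.2, 0.2]
width: -0.001
```

>>> carry_out --series '[[[-10,10,0,0,0,0,0],[-25,30,0,0,0,0,0],[-40,55,0,0,0,0,0],[-55,85,0,0,0,0,0],[-70,115,0,0,0,0,0],[-80,140,0,0,0,0,0],[-85,155,0,0,0,0,0],[-85,160,0,0,0,0,0]]]'

```text
clock: 11.58
eef_pos: [375.2, -274.6, 193.6]
eef_rot: [[0.977, -0.212, -0.003], [-0.212, -0.977, 0.001], [-0.003, -0.001, -1.0]]
wrist_force: [0.7, 0.2, -0.5]
width: -0.0
```

```bash
python3 chk.py; python3 - <<'E'
from workcell import *
import cv2,numpy as np
for n in ("top","scene"):
    p,d=read_camera(n);cv2.imwrite(f"pics/{n}9.png",p[:,:,::-1])
    z=np.load(n+".npz")
    S={"top":(np.array([(217,179),(310,173),(398,204),(463,270),(497,358)])/3.3+[235,125]),"scene":(np.array([(262,336),(193,299),(158,245),(158,187),(190,136)])/3.7+[185,140])}[n]
    for u,v in S:
        u,v=int(u),int(v);print(n,np.median(d[v-2:v+3,u-2:u+3])-np.median(z["d"][v-2:v+3,u-2:u+3]))
E
```

```text
11.5833 [ 375.23 -274.64  193.64] [ 0.7  0.2 -0.5] r 299.6 stud idx -0.41
top -0.015075684
top 0.24359131
top -0.2536621
top 0.38970947
top -0.07159424
scene -0.60961914
scene -1.1397705
scene 0.28674316
scene 0.9626465
scene 1.130249
```

View pics/top9.png

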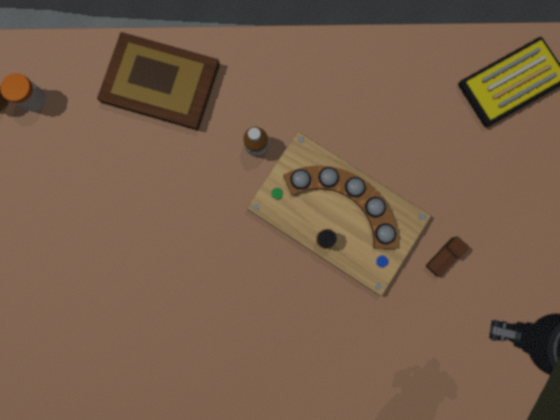

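View pics/scene9.png

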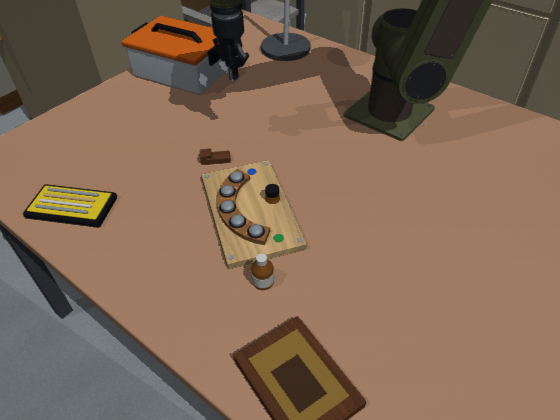

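>>> carry_out --series '[[[0,0,0,0,0,0,0],[0,0,0,0,0,0,0],[0,0,0,0,0,0,0],[0,0,0,0,0,0,0],[0,0,0,0,0,0,0],[0,0,0,0,0,0,0],[0,0,0,0,0,0,0],[0,0,0,0,0,0,0]]]'

```text
clock: 12.35
eef_pos: [377.9, -273.4, 195.5]
eef_rot: [[0.978, -0.208, 0.0], [-0.208, -0.978, -0.0], [0.0, 0.0, -1.0]]
wrist_force: [-0.0, 0.4, -0.1]
width: -0.001
```

```bash
python3 -c "
from workcell import *
print(close_job())"
```

```text
the job is handed in; nothing more can be done
None
```

I stroked all five studs in one pass, from stud 5 by the green disc to stud 1 by the blue disc, and handed the job in at 12.4 s of the 38 s allowed. The fingers were shut and pointing down. The fingertip measured 46.0–47.2 mm above the table throughout, including between studs.

- **Dips:** the fingertip height implies about 3.3–4.4 mm of dip, and the upward force near the studs read 1.2–1.8 N. The stud travel itself was never read directly. The first stud (5) was probably the shallowest at about 3.3 mm, because the arm rode about 0.7 mm above its commanded height, so I lowered it slightly along the way.
- **Stops:** no stud came near its 12 mm stop on these readings.
- **After moving clear:** the pictures show all studs up. Top-camera depths match those from before the stroke to within 0.4 mm; the scene camera differs by up to 1.1 mm, which looks like noise.
- **Loose objects:** the pot, bottle and wedge show in the same places as before.
- **Calibration:** the two cameras disagreed by about 3 mm on where the cradle is. I used the average, which the view of the fingertip before the stroke supported.

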